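# Pop open the touch-latch cupboard

## Robot

A 7-joint arm with a two-finger parallel gripper is mounted at the origin on a cart in front of the work surface, level with it; the furniture and walls round the work are solid. World frame = base frame: x ahead of the robot, y to its left, z up, the work surface at z = 0. Lengths are in m, angles in rad, forces in N, time in s.
With the tool pointing down it reaches from about 0.4 to 0.875 m from the base axis. Payload 6.5 kg.
Tool frame: the origin (TCP) lies between the finger pads; the fingertips stand ahead of it and the grasp point (between the pads) is the TCP (env.tips_ahead is the z of the fingertips in the tool frame, in m); z points along the fingers, y is the line along which they close (so a half turn about z gives the same grasp; the last joint's range is limited). The gripper opens to 88 mm and grips with 3 to 60 N. Pads are 18 mm wide; open, the fingers measure 123 mm over their backs; the gripper's body (75 mm by 187 mm) begins 45 mm behind the grasp point.
Start: joints at [-1.257, 0.536, -0.004, 1.538, 0.003, 1.067, -0.071], TCP at [0.241, 0.604, 0.258] pointing down, gripper open.
Joint ranges: [-2.7, 2.7], [-0.37, 2.16], [-1.27, 1.26], [0.24, 2.4], [-1.31, 4.45], [0.19, 1.91], [-2.76, 2.76]. Speed limits (rad/s): [2.39, 2.39, 3.14, 3.14, 3.14, 3.14, 3.14].

## Interface

Orientations are given as a 3x3 rotation matrix whose columns are the frame's x, y, z axes.
In Python, from workcell import state, eyes, env gives the robot as it stands. The module is installed in compiled form; this text tells all that it offers.
- The arm moves only by the tool servo_tool, never from a script. Its argument "plan" is a list that holds one entry, the list of rows, each a list of 7 numbers: the opening, from -1 (shut) to 1 (fully open), then the shift along the tool's x, y, z in mm, then the turn, a rotation vector about the tool's x, y, z in rad. A call has exactly 8 rows; each row shifts and turns the commanded pose from where the row before left it, along the tool's axes as they then stand; what a row does not reach is not made up. A row lasts 1/10 s, in which the tool goes at most 50 mm and 8.59 degrees, less where a joint would pass 70% of its speed; a pose out of reach is approached as far as the arm can. A call is refused whole if a number of a shift passes 50 or a number of a turn 0.15, either way. A call with a gripper value outside its range is refused whole. The fingers move at their own pace and stop on an object; "grip_force" is the grip in N (left out, the last holds). Time passes only in rows, so rows that do not move let the fingers close, or fill a call up. It gives the time, the measured TCP pose, the force, the opening and the grip force at its end, in the units of the state.
- state(): the state, without advancing time (a new reading comes with each control period).
- eyes.get_image(name): name is "side" or "top" or "wrist"; returns a dict with "image" (420x560x3 uint8, blue, green, red), "fov_y" (degrees; the focal length in pixels is half the picture's height over the tangent of half this angle, whatever the lens; pixels are square), "cx", "cy" (the principal point, pixels), "world_from_camera" (4x4, takes a point from camera to world coordinates). Camera axes: x right, y down, z forward; pixel columns grow to the right and rows downward; lengths in m; the calibration is good to about 2 mm. The wrist camera is an equidistant fisheye: a pixel r from the principal point sees the ray r / f radians off the axis. A picture is of the moment at which its call begins. There is no depth.
- env.hand_in(): hands the job in; it is judged then, once.
The state is a dict: "time_s": time; "joint_positions": joint angles; "qd": joint speeds; "joint_efforts": joint torques, N m; "ee_pos": TCP position; "eef_rot": TCP orientation; "force": force on the tool from outside, world axes, zero at the start; "wrist_torque": the same for the moment, N m; "finger_gap": finger opening in m; "grasp_force": force on a finger pad.
Only numpy, scipy, OpenCV 4.12 (cv2) and the standard library are available. Lean on these libraries where they do the work, as an engineer would, in place of code of your own. Each camera call takes 0.05 s, during which the arm holds its last target. There are 200 camera calls.

## Task

The glasses case lies in front of the left door of the little countertop cupboard. First slide the case sideways along the counter, without lifting it, until no part of it is in front of that door; then push the left door in near its free edge, in the middle of the cupboard, and let go, so that the touch catch releases and the door springs ajar. Leave it ajar, keep the right door shut, and leave everything else where it stands.

Things in the scene. Friction and masses are not known exactly. Their poses are not given: they have to be found in the camera images.
- cupboard: Small wooden cupboard with two pale doors and no handles, 120 deep (x) x 280 wide (y) x 140 high, fixed to the counter. Origin: on the counter under the middle of the doors' front; its +x points into the cupboard, +y to its left side as seen from the robot, z up. The doors' faces lie at x = 0, 12 proud of the wooden box round them; they meet at y = 0: the left one from y = 2 to 130, the right one from y = -130 to -2, both from z = 14 to 128.
- left_door (a joint): Left door, hinged at its outer (left) upright edge. Shut and latched about 0.01; positive = open towards the robot, negative = pushed in. Pushed in past about -0.04 (5 mm near the free edge; stop at -0.06) the catch lets go; this takes about 5 N near the free edge. Once let go, the door springs slowly, in about 1.5 s, to about 0.3 rad and stays. The catch does not latch again.
- right_door (a joint): Right door, the mirror image, with the same catch; hinged at its right edge. It shall stay shut (about 0.01).
- left_touch (a point): Point on the outer face of the left door where to push: 33 mm from its free edge, 25 mm below its upper edge, 103 mm above the counter when shut. Moves with the door.
- glasses_case: Matt black oblong glasses case, rounded, 56 wide (own x) x 135 long (own y) x 34 high, about 0.11 kg, lying loose on the counter with its middle 85 to 100 mm before the left door. Origin: centre of its underside. It slides easily.
- case_end_a (a point): Tip of the glasses case at its +y end, 67.5 mm from its middle, 17 mm above its underside.
- case_end_b (a point): Tip of the glasses case at its -y end, 67.5 mm from its middle, 17 mm above its underside.
- tea_tin: Bystander, to be left alone: purple square tea tin with a wooden lid, 58x58x75 mm. Origin: centre of its underside.
- cinnamon_jar: Bystander, to be left alone: spice jar, green label, black cap, 40x40x105 mm. Origin: centre of its underside.
- salt_shaker: Bystander, to be left alone: glass salt shaker, standing on top of the cupboard at the right rear, 44x44x90 mm. Origin: centre of its underside.
- brew_pod_0: Bystander, to be left alone: white brew pod, 51x51x43 mm. Origin: centre of its underside.
- brew_pod_1: Bystander, to be left alone: white brew pod, 51x51x43 mm. Origin: centre of its underside.
- matchbox: Bystander, to be left alone: matchbox, 35x52x15 mm. Origin: centre of its underside.
There are look-alikes about, which are no part of the job. Leave any purple look-alike of the glasses_case alone.

How it is judged:
By the outcome, as a careful person would: the job done as asked, in the order asked, and still so for the second after the job is handed in, with the robot touching nothing.
It also fails if it takes over 54 s, if anything falls off the work surface, if the arm or the gripper's body presses on something with over 40 N, if the wrist force passes 120 N, or if a joint passes its speed limit or range.

## Working session

There is one attempt and no reset: what is moved stays moved. The work goes in short steps, Python scripts to look and compute and a tool call to move; the robot and the scene stay as the last step left them, time stands still between calls to the robot, and variables do not carry over. Pictures are saved under pics/ and viewed, at most 10 in all, crops included, and the job is handed in when it is done.

Besides the shell and the picture viewer there is one more tool, called by a JSON object that holds its "fn" and its "kwargs", one argument or row to a line. servo_tool: Moves the arm, as the interface text tells. Its arguments: {"type":"object","properties":{"plan":{"type":"array","items":{"type":"array","items":{"type":"array","items":{"type":"number"}}}},"grip_force":{"type":"number"}},"required":["plan"]}

```bash
mkdir -p pics; cat > h.py <<'E'
import numpy as np, cv2
from workcell import state, eyes, env
def get(n,save=None):
    d=eyes.get_image(n)
    if save: cv2.imwrite('pics/'+save,d['image'])
    return d
def ray(d,u,v):
    f=210/np.tan(np.radians(d['fov_y'])/2); T=np.array(d['world_from_camera'])
    r=T[:3,:3]@np.array([(u-d['cx'])/f,(v-d['cy'])/f,1.]); return T[:3,3],r
def onz(d,u,v,z):
    o,r=ray(d,u,v); return o+r*(z-o[2])/r[2]
E
python3 - <<'E'
from h import *
a=get('top','top1.png');b=get('side','side1.png')
for d in (a,b): print(d['fov_y'],d['cx'],d['cy'],np.round(d['world_from_camera'],3).tolist())
s=state();print(s['ee_pos'],np.round(s['eef_rot'],3).tolist(),env.tips_ahead,s['time_s'],s['finger_gap'])
E
```

```text
56.50567782075216 275.2203038600675 205.3882308814891 [[0.011, -0.999, 0.039, 0.498], [-1.0, -0.01, 0.029, 0.0], [-0.029, -0.039, -0.999, 1.089], [0.0, 0.0, 0.0, 1.0]]
44.8407704003808 281.27198657298766 212.83627746278793 [[0.904, -0.148, 0.4, -0.118], [-0.426, -0.363, 0.829, -1.358], [0.022, -0.92, -0.391, 0.767], [0.0, 0.0, 0.0, 1.0]]
[0.2407748  0.60322225 0.25694378] [[-0.929, 0.371, -0.0], [0.371, 0.929, -0.001], [-0.0, -0.001, -1.0]] 0.019 0.1 0.08817946726846881
```

View pics/top1.png

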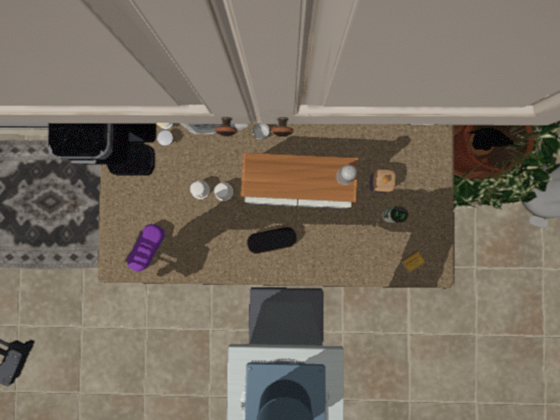

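View pics/side1.png

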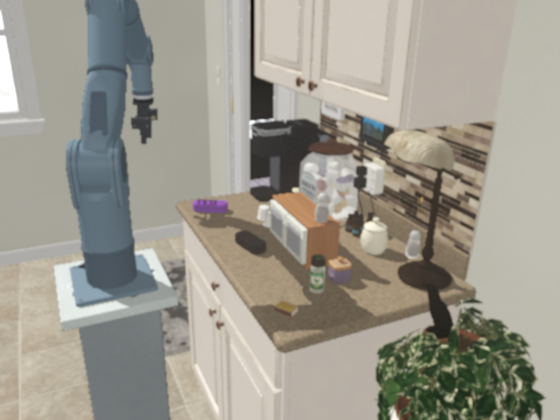

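The top view shows the black case at about (272,240), the cupboard roof at cols 243–357 and rows 155–205, with white door tops along row 203. The pods are at (200,190) and (222,191), and the purple look-alike is at (147,248). Space to the left of the case is free, so I'll slide it left.

```bash
python3 - <<'E'
from h import *
d=get('top'); im=d['image'].astype(int)
hsv=cv2.cvtColor(d['image'],cv2.COLOR_BGR2HSV)
def big(m,r):
    k=np.zeros(m.shape,np.uint8); a,b,c,e=r; k[b:e,a:c]=m[b:e,a:c]
    cs,_=cv2.findContours(k,0,1); return max(cs,key=cv2.contourArea)
c=big((im.max(2)<50).astype(np.uint8),(225,215,320,265))
R=cv2.minAreaRect(c);print('case',R); P=np.array([onz(d,*p,0.02) for p in cv2.boxPoints(R)]);print(P.round(3),P.mean(0))
w=big(((hsv[...,1]<40)&(hsv[...,2]>150)).astype(np.uint8),(235,190,365,215)); print('white',cv2.minAreaRect(w))
wd=big(((hsv[...,1]>120)&(hsv[...,2]>90)).astype(np.uint8),(235,145,365,215)); R=cv2.minAreaRect(wd); print('roof',R)
print(np.array([onz(d,*p,0.14) for p in cv2.boxPoints(R)]).round(3))
x,y,ww,h=cv2.boundingRect(w); k=w[:,0,:]
for p in (k[k[:,0].argmin()],k[k[:,0].argmax()]): print(p,onz(d,*p,.128).round(3))
cr=d['image'][145:265,180:370]; cv2.imwrite('pics/crop.png',cv2.resize(cr,None,fx=4,fy=4,interpolation=2))
E
```

```text
case ((271.5577087402344, 239.28846740722656), (20.003847122192383, 48.4406852722168), 78.69007110595703)
[[ 0.459  0.111  0.02 ]
 [ 0.487 -0.019  0.02 ]
 [ 0.434 -0.03   0.02 ]
 [ 0.406  0.1    0.02 ]] [0.44641721 0.04062258 0.02      ]
white ((270.50830078125, 200.8296661376953), (51.23176574707031, 6.041597366333008), 2.7927021980285645)
roof ((298.8649597167969, 176.9711456298828), (116.24360656738281, 45.18062210083008), 2.602562189102173)
[[ 0.554  0.115  0.14 ]
 [ 0.665  0.111  0.14 ]
 [ 0.654 -0.172  0.14 ]
 [ 0.544 -0.167  0.14 ]]
[245 198] [0.552 0.103 0.128]
[296 204] [ 0.539 -0.023  0.128]
```

View pics/crop.png

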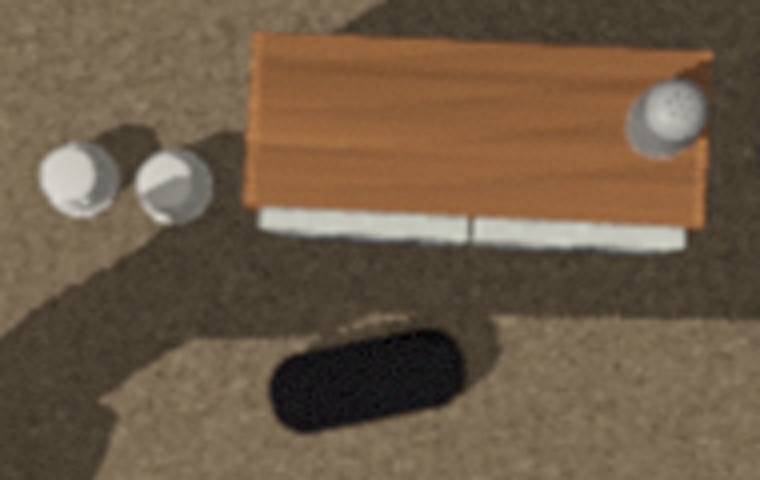

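The crop confirms the doors face the robot, with the seam at crop (470,229). The case is yawed about 12°, with its left end nearer the robot. I'll grip it lightly across its left end and slide it towards +y. First I turn the tool.

{"fn": "servo_tool", "kwargs": {
  "plan": [
    [[1,0,0,0,0,0,0.142],[1,0,0,0,0,0,0.142],[1,0,0,0,0,0,0.142],[1,0,0,0,0,0,0.142],[1,0,0,0,0,0,0.142],[1,0,0,0,0,0,0.142],[1,0,0,0,0,0,0.142],[1,0,0,0,0,0,0.142]]
  ],
  "grip_force": 8
}}

```text
time_s: 0.95
ee_pos: [0.2408, 0.6035, 0.2574]
eef_rot: [[-0.049, 0.999, -0.0], [0.999, 0.049, -0.001], [-0.001, -0.0, -1.0]]
force: [0.1, -0.2, 0.1]
finger_gap: 0.0883
grasp_force: 0.0
```

{"fn": "servo_tool", "kwargs": {
  "plan": [
    [[1,-40,15,0,0,0,0],[1,-40,15,0,0,0,0],[1,-40,15,0,0,0,0],[1,-40,15,0,0,0,0],[1,-40,15,0,0,0,0],[1,-40,15,0,0,0,0],[1,-40,15,0,0,0,0],[1,-40,15,0,0,0,0]]
  ]
}}

```text
time_s: 1.75
ee_pos: [0.3787, 0.2891, 0.2577]
eef_rot: [[-0.055, 0.998, 0.0], [0.998, 0.055, 0.0], [0.0, 0.0, -1.0]]
force: [0.4, 0.5, 0.9]
finger_gap: 0.0883
grasp_force: 0.0
```

{"fn": "servo_tool", "kwargs": {
  "plan": [
    [[1,-40,8,0,0,0,0],[1,-40,8,0,0,0,0],[1,-40,8,0,0,0,0],[1,-40,8,0,0,0,0],[1,-30,8,0,0,0,0],[1,-20,4,0,0,0,0],[1,0,0,0,0,0,0],[1,0,0,0,0,0,0]]
  ]
}}

```text
time_s: 2.55
ee_pos: [0.4337, 0.0839, 0.2577]
eef_rot: [[-0.054, 0.999, -0.0], [0.999, 0.054, 0.0], [0.0, -0.0, -1.0]]
force: [-0.1, 0.2, -0.2]
finger_gap: 0.088
grasp_force: 0.0
```

```bash
python3 - <<'E'
from h import *
d=get('wrist','w1.png');get('top','t2.png'); print(d['fov_y'],state()['ee_pos'])
E
```

```text
65.70646984690485 [0.43353545 0.08479111 0.25760004]
```

View pics/w1.png

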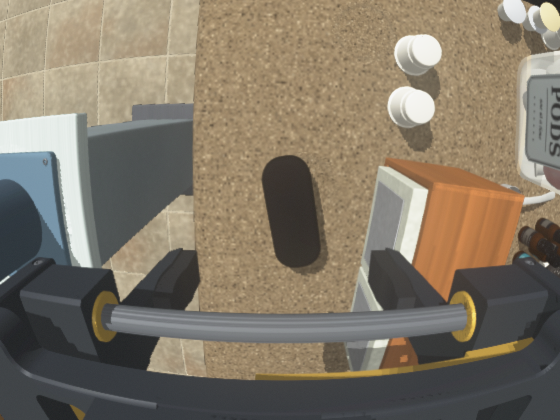

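The wrist view shows the case at (291,211), running up to (285,160), between the open fingers, with the cupboard to the right and clear. I'll descend around its left end.

{"fn": "servo_tool", "kwargs": {
  "plan": [
    [[1,0,-4,30,0,0,0],[1,0,0,40,0,0,0],[1,0,0,40,0,0,0],[1,0,0,40,0,0,0],[1,0,0,30,0,0,0],[1,0,0,20,0,0,0],[1,0,0,0,0,0,0],[1,0,0,0,0,0,0]]
  ]
}}

```text
time_s: 3.45
ee_pos: [0.4298, 0.084, 0.0579]
eef_rot: [[-0.056, 0.998, -0.001], [0.998, 0.056, 0.0], [0.0, -0.001, -1.0]]
force: [0.2, -0.6, 0.5]
finger_gap: 0.0882
grasp_force: 0.0
```

{"fn": "servo_tool", "kwargs": {
  "plan": [
    [[1,0,0,15,0,0,0],[1,0,0,15,0,0,0],[1,0,0,4,0,0,0],[1,0,0,0,0,0,0],[0.5,0,0,0,0,0,0],[0.35,0,0,0,0,0,0],[0.2,0,0,0,0,0,0],[0.2,0,0,0,0,0,0]]
  ]
}}

```text
time_s: 4.25
ee_pos: [0.431, 0.0836, 0.0243]
eef_rot: [[-0.055, 0.998, 0.002], [0.998, 0.055, 0.0], [0.0, 0.002, -1.0]]
force: [1.8, 1.2, 4.2]
finger_gap: 0.0603
grasp_force: 7.7
```

{"fn": "servo_tool", "kwargs": {
  "plan": [
    [[0.2,6,0,0,0,0,0],[0.2,12,0,0,0,0,0],[0.2,18,0,0,0,0,0],[0.2,18,0,0,0,0,0],[0.2,18,0,0,0,0,0],[0.2,14,0,0,0,0,0],[0.2,6,0,0,0,0,0],[0.2,0,0,0,0,0,0]]
  ]
}}

```text
time_s: 5.05
ee_pos: [0.4249, 0.1761, 0.024]
eef_rot: [[-0.056, 0.998, 0.0], [0.998, 0.056, 0.0], [0.0, 0.0, -1.0]]
force: [0.5, 0.5, 6.7]
finger_gap: 0.0595
grasp_force: 7.6
```

{"fn": "servo_tool", "kwargs": {
  "plan": [
    [[0.2,6,0,0,0,0,0],[0.2,12,0,0,0,0,0],[0.2,18,0,0,0,0,0],[0.2,18,0,0,0,0,0],[0.2,14,0,0,0,0,0],[0.2,8,0,0,0,0,0],[0.2,4,0,0,0,0,0],[0.2,0,0,0,0,0,0]]
  ]
}}

```text
time_s: 5.85
ee_pos: [0.4203, 0.2548, 0.024]
eef_rot: [[-0.055, 0.998, -0.0], [0.998, 0.055, -0.001], [-0.001, -0.0, -1.0]]
force: [1.4, -3.2, 7.2]
finger_gap: 0.0595
grasp_force: 7.6
```

```bash
python3 - <<'E'
from h import *
get('top','t3.png'); d=get('wrist','w2.png')
E
```

```text
(no output)
```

View pics/t3.png

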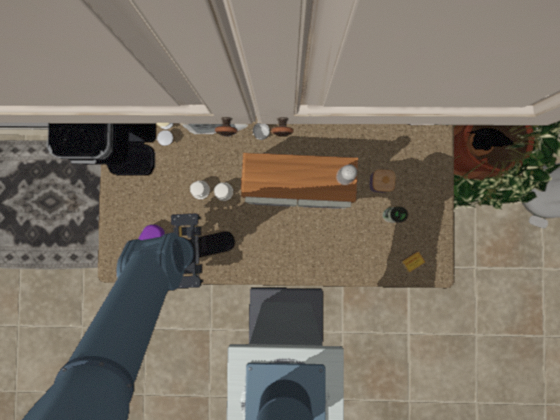

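The top view shows the case's right end at about (234,242), roughly 11 px (29 mm) left of the door's edge at col 245. Pods and look-alike are undisturbed. Next I release and go up.

{"fn": "servo_tool", "kwargs": {
  "plan": [
    [[0.6,0,0,0,0,0,0],[1,0,0,0,0,0,0],[1,0,0,0,0,0,0],[1,0,0,0,0,0,0],[1,0,0,-20,0,0,0],[1,0,0,-30,0,0,0],[1,0,0,-40,0,0,0],[1,0,0,-40,0,0,0]]
  ]
}}

```text
time_s: 6.75
ee_pos: [0.4199, 0.2547, 0.1547]
eef_rot: [[-0.055, 0.998, -0.001], [0.998, 0.055, -0.001], [-0.001, -0.001, -1.0]]
force: [-0.1, 0.6, 0.8]
finger_gap: 0.088
grasp_force: 0.0
```

{"fn": "servo_tool", "kwargs": {
  "plan": [
    [[-1,0,0,-40,0,0,-0.1],[-1,0,0,-40,0,0,-0.14],[-1,0,0,0,0,0,-0.14],[-1,0,0,0,0,0,-0.14],[-1,0,0,0,0,0,-0.14],[-1,0,0,0,0,0,-0.14],[-1,0,0,0,0,0,-0.14],[-1,0,0,0,0,0,-0.14]]
  ]
}}

```text
time_s: 7.55
ee_pos: [0.4202, 0.2549, 0.2336]
eef_rot: [[-0.909, 0.417, -0.0], [0.417, 0.909, -0.0], [0.0, -0.0, -1.0]]
force: [0.1, -0.1, -0.1]
finger_gap: 0.0263
grasp_force: 0.0
```

{"fn": "servo_tool", "kwargs": {
  "plan": [
    [[-1,0,-30,0,0,0,-0.14],[-1,0,-30,0,0,0,-0.14],[-1,0,-30,0,0,0,-0.14],[-1,0,-30,0,0,0,-0.02],[-1,0,-30,0,0,-0.13,0],[-1,0,-30,0,0,-0.13,0],[-1,0,-30,0,0,-0.13,0],[-1,0,-30,0,0,-0.13,0]]
  ]
}}

```text
time_s: 8.35
ee_pos: [0.3947, 0.0661, 0.2322]
eef_rot: [[-0.959, -0.004, 0.282], [-0.006, 1.0, -0.007], [-0.282, -0.009, -0.959]]
force: [0.1, 0.0, 1.4]
finger_gap: 0.0006
grasp_force: 0.0
```

```bash
python3 - <<'E'
from h import *
d=get('top','t4.png'); s=state(); print(s['ee_pos'],np.round(s['eef_rot'],3).tolist(),s['joint_positions'],s['finger_gap'])
cr=d['image'][145:285,150:370]; cv2.imwrite('pics/crop4.png',cv2.resize(cr,None,fx=3.5,fy=3.5,interpolation=2))
E
```

```text
[0.3950032  0.06391672 0.23204621] [[-0.959, 0.001, 0.282], [-0.001, 1.0, -0.009], [-0.282, -0.009, -0.959]] [-0.38939752  0.00949081  0.03291089  2.37542644  0.22371871  0.50190031
  1.03179692] 0.00022403883698515298
```

View pics/crop4.png

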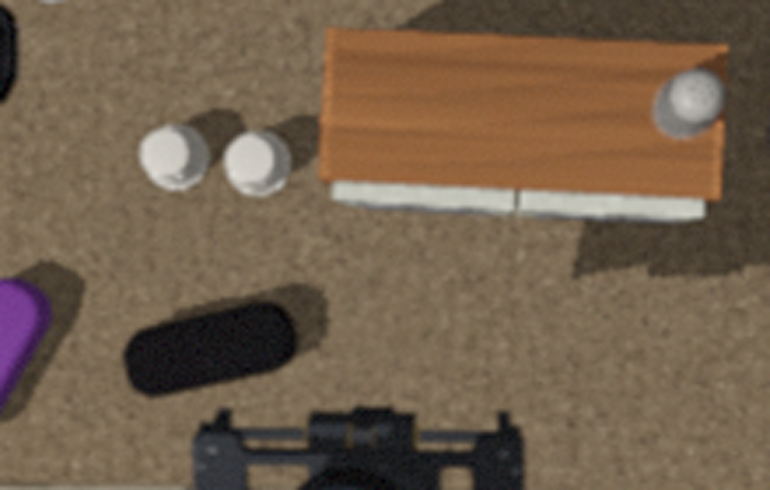

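The case is clear (right end at crop (297,340), door edge at col 332). The case, pods, look-alike and shaker look undisturbed. Now I approach the door.

{"fn": "servo_tool", "kwargs": {
  "plan": [
    [[-1,-25,-18,8,0,0,0],[-1,-25,-18,8,0,0,0],[-1,-25,-18,8,0,0,0],[-1,0,0,0,0,-0.13,0],[-1,0,0,0,0,-0.13,0],[-1,0,0,0,0,0,0],[-1,0,0,0,0,0,0],[-1,0,0,0,0,0,0]]
  ]
}}

```text
time_s: 9.2
ee_pos: [0.4753, 0.0043, 0.229]
eef_rot: [[-0.901, 0.011, 0.434], [-0.003, 1.0, -0.03], [-0.434, -0.029, -0.9]]
force: [-0.5, 0.4, 0.4]
finger_gap: 0.0004
grasp_force: 0.0
```

```bash
cat >> h.py <<'E'
def togo(target,dz=.0):
    s=state(); R=np.array(s['eef_rot']); p=np.array(s['ee_pos'])
    tip=p+R@np.array([-.009,0,.019]); w=np.array(target)-tip
    print('tip',tip.round(4),'world',w.round(4),'tool mm',(R.T@w*1000).round(1),'R',R.round(3).tolist())
E
python3 -c "
from h import *
togo([.5135,.0095,.103])"
```

```text
tip [0.4917 0.0038 0.2158] world [ 0.0218  0.0057 -0.1128] tool mm [ 29.3   9.2 110.9] R [[-0.901, 0.011, 0.434], [-0.003, 1.0, -0.03], [-0.434, -0.029, -0.9]]
```

{"fn": "servo_tool", "kwargs": {
  "plan": [
    [[-1,5,1,18,0,0,0],[-1,5,2,20,0,0,0],[-1,5,2,20,0,0,0],[-1,5,2,20,0,0,0],[-1,5,2,20,0,0,0],[-1,4,0,13,0,0,0],[-1,0,0,0,0,0,0],[-1,0,0,0,0,0,0]]
  ]
}}

```text
time_s: 10.0
ee_pos: [0.4915, 0.0044, 0.1392]
eef_rot: [[-0.903, 0.013, 0.43], [-0.006, 0.999, -0.044], [-0.43, -0.042, -0.902]]
force: [-0.6, -1.2, 0.2]
finger_gap: 0.0002
grasp_force: 0.0
```

```bash
python3 -c "
from h import *
togo([.5345,.0095,.103]); get('side','s5.png'); d=cv2.imread('pics/s5.png')[160:290,200:380]; cv2.imwrite('pics/s5c.png',cv2.resize(d,None,fx=4,fy=4,interpolation=2))"
```

```text
tip [0.5078 0.0036 0.1259] world [ 0.0267  0.0059 -0.0229] tool mm [-14.2   7.2  31.9] R [[-0.903, 0.013, 0.43], [-0.006, 0.999, -0.044], [-0.43, -0.042, -0.902]]
```

View pics/s5c.png

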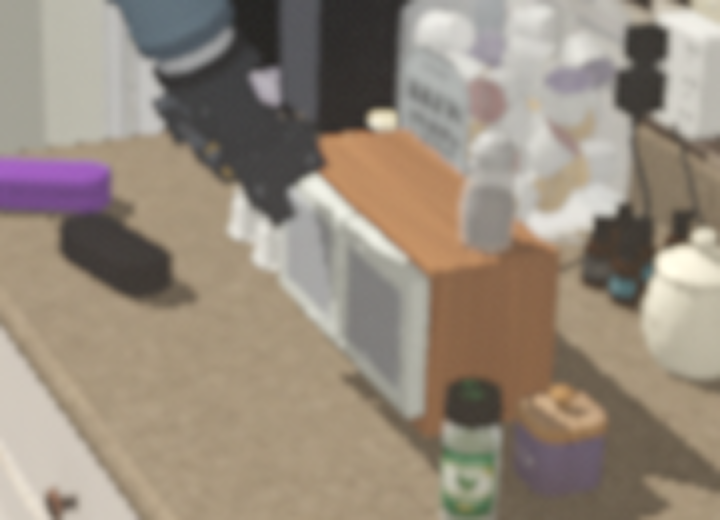

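The side view shows the fingertips just in front of the left door's upper part, at crop (285,210), with both doors shut. They are still a bit high, so I go down first.

{"fn": "servo_tool", "kwargs": {
  "plan": [
    [[-1,2,1,4,0,0,0],[-1,2,2,4,0,0,0],[-1,2,2,4,0,0,0],[-1,2,2,4,0,0,0],[-1,2,1,4,0,0,0],[-1,0,0,0,0,0,0],[-1,0,0,0,0,0,0],[-1,0,0,0,0,0,0]]
  ]
}}

```text
time_s: 10.85
ee_pos: [0.4912, 0.0116, 0.117]
eef_rot: [[-0.902, 0.013, 0.431], [-0.006, 0.999, -0.043], [-0.432, -0.042, -0.901]]
force: [-0.7, -0.3, -0.6]
finger_gap: 0.0008
grasp_force: 0.0
```

```bash
python3 -c "
from h import *
togo([.5345,.0095,.103]);print(state()['joint_positions'])"
```

```text
tip [0.5075 0.0108 0.1037] world [ 0.027  -0.0013 -0.0007] tool mm [-24.   -0.9  12.4] R [[-0.902, 0.013, 0.431], [-0.006, 0.999, -0.043], [-0.432, -0.042, -0.901]]
[ 0.1022276   0.42271105 -0.33944757  2.36057332  1.8003463   0.26347431
 -0.36245899]
```

{"fn": "servo_tool", "kwargs": {
  "plan": [
    [[-1,-4.5,0,2.15,0,0,0],[-1,-4.5,0,2.15,0,0,0],[-1,-4.5,0,2.15,0,0,0],[-1,-3.6,0,1.7,0,0,0],[-1,-1.8,0,0.85,0,0,0],[-1,-1.8,0,0.85,0,0,0],[-1,-1.8,0,0.85,0,0,0],[-1,0,0,0,0,0,0]]
  ]
}}

```text
time_s: 11.65
ee_pos: [0.5159, 0.0114, 0.1164]
eef_rot: [[-0.902, 0.013, 0.431], [-0.006, 0.999, -0.043], [-0.431, -0.041, -0.902]]
force: [-0.2, 0.2, 0.7]
finger_gap: 0.0004
grasp_force: 0.0
```

{"fn": "servo_tool", "kwargs": {
  "plan": [
    [[-1,-0.9,0,0.43,0,0,0],[-1,-0.9,0,0.43,0,0,0],[-1,-0.9,0,0.43,0,0,0],[-1,-0.9,0,0.43,0,0,0],[-1,0,0,0,0,0,0],[-1,0,0,0,0,0,0],[-1,0,0,0,0,0,0],[-1,0,0,0,0,0,0]]
  ]
}}

```text
time_s: 12.45
ee_pos: [0.5197, 0.0114, 0.1164]
eef_rot: [[-0.902, 0.012, 0.431], [-0.006, 0.999, -0.043], [-0.431, -0.041, -0.902]]
force: [-0.4, 0.3, 0.8]
finger_gap: 0.0005
grasp_force: 0.0
```

{"fn": "servo_tool", "kwargs": {
  "plan": [
    [[-1,-0.9,0,0.43,0,0,0],[-1,-0.9,0,0.43,0,0,0],[-1,-0.9,0,0.43,0,0,0],[-1,-0.9,0,0.43,0,0,0],[-1,0,0,0,0,0,0],[-1,0,0,0,0,0,0],[-1,0,0,0,0,0,0],[-1,0,0,0,0,0,0]]
  ]
}}

```text
time_s: 13.25
ee_pos: [0.5235, 0.0113, 0.1163]
eef_rot: [[-0.903, 0.012, 0.43], [-0.006, 0.999, -0.043], [-0.43, -0.041, -0.902]]
force: [-3.4, 0.6, 0.1]
finger_gap: 0.0005
grasp_force: 1.5
```

{"fn": "servo_tool", "kwargs": {
  "plan": [
    [[-1,-0.9,0,0.43,0,0,0],[-1,0,0,0,0,0,0],[-1,-0.9,0,0.43,0,0,0],[-1,0,0,0,0,0,0],[-1,0,0,0,0,0,0],[-1,0,0,0,0,0,0],[-1,0,0,0,0,0,0],[-1,0,0,0,0,0,0]]
  ]
}}

```text
time_s: 14.05
ee_pos: [0.5256, 0.0113, 0.1163]
eef_rot: [[-0.903, 0.013, 0.43], [-0.006, 0.999, -0.043], [-0.431, -0.041, -0.902]]
force: [-4.6, -0.7, 1.2]
finger_gap: 0.0003
grasp_force: 2.0
```

{"fn": "servo_tool", "kwargs": {
  "plan": [
    [[-1,-0.9,0,0.43,0,0,0],[-1,0,0,0,0,0,0],[-1,-0.9,0,0.43,0,0,0],[-1,0,0,0,0,0,0],[-1,0,0,0,0,0,0],[-1,0,0,0,0,0,0],[-1,0,0,0,0,0,0],[-1,0,0,0,0,0,0]]
  ]
}}

```text
time_s: 14.85
ee_pos: [0.5277, 0.0112, 0.1164]
eef_rot: [[-0.902, 0.013, 0.431], [-0.006, 0.999, -0.043], [-0.431, -0.041, -0.902]]
force: [-3.8, -0.8, -0.3]
finger_gap: 0.0004
grasp_force: 2.1
```

{"fn": "servo_tool", "kwargs": {
  "plan": [
    [[-1,-0.9,0,0.43,0,0,0],[-1,0,0,0,0,0,0],[-1,9,0,-4.3,0,0,0],[-1,18,0,-8.6,0,0,0],[-1,27,0,-13,0,0,0],[-1,27,0,-13,0,0,0],[-1,0,0,-20,0,0,0],[-1,0,0,-20,0,0,0]]
  ]
}}

```text
time_s: 15.65
ee_pos: [0.4502, 0.0154, 0.1311]
eef_rot: [[-0.919, -0.001, 0.395], [-0.025, 0.998, -0.056], [-0.394, -0.061, -0.917]]
force: [-0.4, 0.3, -0.3]
finger_gap: 0.0007
grasp_force: 0.0
```

{"fn": "servo_tool", "kwargs": {
  "plan": [
    [[-1,0,0,-30,0,0,0],[-1,0,0,-30,0,0,0],[-1,0,0,0,0,0,0],[-1,0,0,0,0,0,0],[-1,0,0,0,0,0,0],[-1,0,0,0,0,0,0],[-1,0,0,0,0,0,0],[-1,0,0,0,0,0,0]]
  ]
}}

```text
time_s: 16.45
ee_pos: [0.4317, 0.0192, 0.1819]
eef_rot: [[-0.918, -0.002, 0.396], [-0.026, 0.998, -0.057], [-0.396, -0.063, -0.916]]
force: [-0.3, -0.7, -0.2]
finger_gap: 0.0006
grasp_force: 0.0
```

{"fn": "servo_tool", "kwargs": {
  "plan": [
    [[-1,0,0,0,0,0,0],[-1,0,0,0,0,0,0],[-1,0,0,0,0,0,0],[-1,0,0,0,0,0,0],[-1,0,0,0,0,0,0],[-1,0,0,0,0,0,0],[-1,0,0,0,0,0,0],[-1,0,0,0,0,0,0]]
  ]
}}

```text
time_s: 17.25
ee_pos: [0.4317, 0.0185, 0.1821]
eef_rot: [[-0.918, -0.0, 0.397], [-0.025, 0.998, -0.058], [-0.396, -0.063, -0.916]]
force: [0.9, -0.2, -0.0]
finger_gap: 0.0005
grasp_force: 0.0
```

```bash
python3 -c "
from h import *
d=get('top')['image'][140:290,130:430]; e=get('side')['image'][160:290,180:380]
a=cv2.resize(d,(780,390),interpolation=2)
cv2.imwrite('pics/f.png',a[:, :]);cv2.imwrite('pics/fs.png',cv2.resize(e,None,fx=3.8,fy=3.8,interpolation=2))
cv2.imwrite('pics/both.png',np.vstack([cv2.resize(d,(540,270)),cv2.resize(e,(500,325)).copy() if 0 else cv2.copyMakeBorder(cv2.resize(e,(500,325)),0,0,20,20,0)]))"
```

```text
(no output)
```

View pics/both.png

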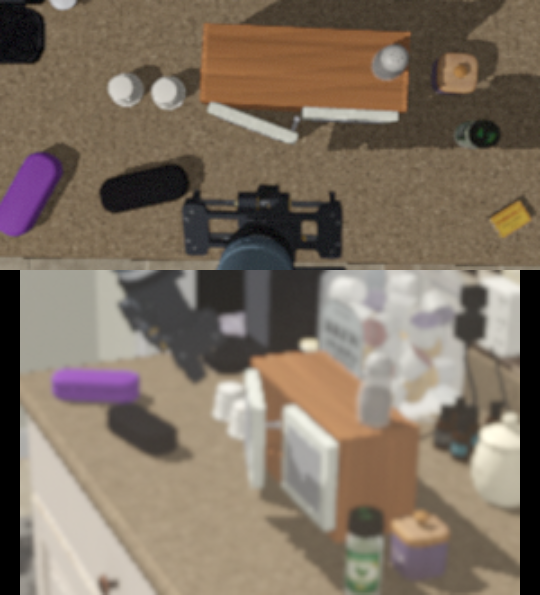

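The left door stands ajar, with its free edge at top-crop (295,138). The right door is shut, the case is clear at (145,188), and everything else is in place. The robot touches nothing, so I'm handing in.

```bash
python3 -c "
from h import *
print(env.hand_in())"
```

```text
the job is handed in; nothing more can be done
None
```

The job is handed in (no verdict was returned): the glasses case was slid left until clear of the left door, then the door was pushed and stands ajar; the right door is shut, and the other items looked undisturbed in the last pictures.

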